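# Bring the felt ring cone round to the front

### The job

Push the round wooden buff carousel by the finger tabs on its rim until the tall tapered felt cone standing on it comes to the front, squarely in line with the arrow pointer of the stand, and leave it at rest there. Do not touch, lift or tip any of the felt buffs standing on it, and leave everything else on the bench where it is.

Things in the scene. Friction and masses are not known exactly. Their poses are not given: they have to be found in the camera images.
- stand: Fixed dark steel stand under the carousel: round foot 170 mm across, 12 mm high, and a flat tongue (36 mm wide, 8 mm high) running out along its -x axis, below the carousel, to 220 mm from the centre, with the arrow pointer on its end. Origin: on the table, on the carousel's vertical axis. Its -x axis is the front, turned up to 0.5 rad from facing the robot.
- pointer (a point): Tip of the steel arrow pointer on the stand's tongue, pointing at the carousel's axis: 184 mm from that axis and 16 mm above the table. The arrow reaches outwards to 213 mm from the axis.
- carousel: Wooden disc, radius 118 mm, turning without stops about its vertical axis; underside 16 mm, top 34 mm above the table, steel hub (24 mm across) to 46 mm. Stiff bearing: 0.15 Nm turns it slowly (1 to 3 N at a tab), more if fast; it stays where it is left and does not coast. Origin: on the axis, at the disc's underside; turns with the disc.
- tab (a point): Outer end of one of the six like wooden finger tabs on the carousel's rim, at half its height (30 mm above the table). The tabs stick straight out from the rim (118 mm from the axis) to 165 mm, 12 mm wide, 20 mm high (20 to 40 mm above the table), at 30, 90, 150, 210, 270 and 330 degrees from the disc's x axis; this is the one at 30.
- socket (a point): Centre of the floor of one of six like sockets on the carousel, 68 mm from the axis at 0, 60, 120, 180, 240 and 300 degrees from the disc's x axis (this is the one at 180), so midway between two tabs. Each is 44 mm wide outside, 38 mm inside, floor 36 mm and rim 42 mm above the table, and holds one buff.
- cone_buff: Loose, about 60 g, stands in one of the six shallow sockets of the carousel, top of its felt 85 mm above its underside. Round 32 mm brass foot, cream felt head: a tall slender taper, 30 mm wide at the bottom and 10 mm at the tip; the tallest of the buffs and the one to bring to the front. Origin: centre of its underside, z up.
- ball_buff: Loose, about 60 g, stands in one of the six shallow sockets of the carousel, top of its felt 62 mm above its underside. Round 32 mm brass foot, cream felt head: a 34 mm ball on a stem. Origin: centre of its underside, z up.
- barrel_buff: Loose, about 60 g, stands in one of the six shallow sockets of the carousel, top of its felt 78 mm above its underside. Round 32 mm brass foot, cream felt head: a straight cylinder 26 mm across, not tapered. Origin: centre of its underside, z up.
- wheel_buff: Loose, about 60 g, stands in one of the six shallow sockets of the carousel, top of its felt 44 mm above its underside. Round 32 mm brass foot, cream felt head: a flat horizontal wheel 46 mm across and 14 mm thick on a stem. Origin: centre of its underside, z up.
- dome_buff: Loose, about 60 g, stands in one of the six shallow sockets of the carousel, top of its felt 46 mm above its underside. Round 32 mm brass foot, cream felt head: a short stub 32 mm across with a domed top. Origin: centre of its underside, z up.
- cup_buff: Loose, about 60 g, stands in one of the six shallow sockets of the carousel, top of its felt 52 mm above its underside. Round 32 mm brass foot, cream felt head: a short cone upside down, 12 mm wide below and 36 mm across its flat top. Origin: centre of its underside, z up.
- bar_a: Bystander: dark red-brown polishing bar, 100 x 42 x 30 mm, loose. Origin: centre of its underside, z up.
- bar_b: Bystander: off-white polishing bar, 90 x 40 x 30 mm, loose. Origin: centre of its underside, z up.
- jar: Bystander: amber jar, 64 mm across, 75 mm high, loose. Origin: centre of its underside, z up.
- dish: Bystander: white bowl, 100 mm across, 35 mm high, loose. Origin: centre of its underside, z up.
- brush: Bystander: wooden hand brush lying on the bench, loose.
- tin: Bystander: aluminium tin, 72 mm across, 60 mm high, loose. Origin: centre of its underside, z up.
Things that resemble listed ones, but are neither listed nor needed, are in the scene too. Leave any green or orange look-alike of the barrel_buff alone.

How it is judged:
On the way:
1. the fingers push the carousel (contact force between the fingers and carousel above 0.2 N), for 0.02 s.
At the end, for the whole second after the job is handed in: The tapered cone's centre is within 10 mm either side of the pointer's line through the axis (about 8 degrees of turn), on the pointer's side; the carousel is at rest and all six buffs stand upright in their sockets (x of cone_buff in the frame of stand below -0.05 m and y of cone_buff in the frame of stand between -0.01 and 0.01 m and angular speed of carousel below 0.03 rad/s and angle between each of ball_buff, cone_buff, barrel_buff, wheel_buff, dome_buff, cup_buff's own z axis and vertical below 0.2 rad and height (world z) of each of ball_buff, cone_buff, barrel_buff, wheel_buff, dome_buff, cup_buff below 0.046 m and horizontal distance between each of ball_buff, cone_buff, barrel_buff, wheel_buff, dome_buff, cup_buff and carousel below 0.08 m); the robot touches nothing.
It fails at once if the robot touches one of the buffs (contact force between any of the fingers, the arm and ball_buff above 0.5 N or contact force between any of the fingers, the arm and cone_buff above 0.5 N or contact force between any of the fingers, the arm and barrel_buff above 0.5 N or contact force between any of the fingers, the arm and wheel_buff above 0.5 N or contact force between any of the fingers, the arm and dome_buff above 0.5 N or contact force between any of the fingers, the arm and cup_buff above 0.5 N).
It fails at once if a buff is lifted (15 mm) or tipped (20 degrees) (height (world z) of any of ball_buff, cone_buff, barrel_buff, wheel_buff, dome_buff, cup_buff above 0.052 m or angle between any of ball_buff, cone_buff, barrel_buff, wheel_buff, dome_buff, cup_buff's own z axis and vertical above 0.35 rad).
It fails at once if something else on the bench is moved by 20 mm (distance of any of bar_a, bar_b, jar, dish, brush, tin from where it was at the start of the episode above 0.02 m).
It also fails if it takes over 64 s, if anything falls off the work surface, if the arm or the gripper's body presses on something with over 40 N, if the wrist force passes 120 N, or if a joint passes its speed limit or range.

### The arm

A 6-joint arm with a two-finger parallel gripper is mounted at the origin on the work surface. World frame = base frame: x ahead of the robot, y to its left, z up, the work surface at z = 0. Lengths are in m, angles in rad, forces in N, time in s.
With the tool pointing down it reaches from about 0.25 to 0.775 m from the base axis. Payload 4 kg.
Tool frame: the origin (TCP) lies on the centre line of the jaws, within the pads' length; the fingertips stand 8 mm ahead of it and the grasp point (between the pads) lies 11 mm behind it; z points along the fingers, y is the direction in which the jaws open and shut (so a half turn about z gives the same grasp; the last joint's range is limited). The gripper opens to 94 mm and grips with 3 to 60 N. Pads are 16 mm wide; open, the fingers measure 119 mm over their backs; the gripper's body (75 mm by 177 mm) begins 78 mm behind the grasp point.
Start: joints at [-1.248, 0.087, 1.371, -0, 1.684, -0.103], TCP at [0.227, -0.501, 0.214] pointing down, gripper open.
Joint ranges: [-3.1, 3.1], [-0.76, 2.03], [0.27, 2.55], [-1.08, 4.22], [0.17, 2.65], [-2.57, 2.57]. Speed limits (rad/s): [2.79, 2.79, 3.14, 3.14, 3.14, 3.14].

### API

Orientations are given as [roll, pitch, yaw] about the fixed x, y, z axes, in that order (R = Rz(yaw) Ry(pitch) Rx(roll)).
In Python, from bench import robot, cams, close_job gives the robot as it stands.
- The arm moves only by the tool arm_command, never from a script. Its argument "plan" is one flat list of numbers, 7 for each row, row after row: the shift along the tool's x, y, z in cm, then the turn, a rotation vector about the tool's x, y, z in degrees, then the closure, from 0 (fully open) to 1 (shut). A call has 1 to 8 rows; each row shifts and turns the commanded pose from where the row before left it, along the tool's axes as they then stand; what a row does not reach is not made up. A row lasts 1/8 s, in which the tool goes at most 62.5 mm and 10.7 degrees, less where a joint would pass 70% of its speed; a pose out of reach is approached as far as the arm can. A call with a gripper value outside its range is refused whole. The fingers move at their own pace and stop on an object; the grip force is fixed at half the most. Time passes only in rows, so rows that do not move let the fingers close. It gives the time, the measured TCP pose, the force and the opening at its end, in the units of the state.
- robot.get_obs(): the state, without advancing time (a new reading comes with each control period).
- cams.snapshot(name): name is "scene" or "top" or "wrist"; returns a dict with "pixels" (480x640x3 uint8, red, green, blue), "fov_y" (degrees; the focal length in pixels is half the picture's height over the tangent of half this angle, whatever the lens; pixels are square), "cx", "cy" (the principal point, pixels), "camera_from_world" (4x4, takes a point from world to camera coordinates); the wrist camera has in their place "tool_from_camera" (4x4, takes a point from camera to tool coordinates, whose origin is the TCP and whose axes are the flange's). Camera axes: x right, y up, looking along -z (the intrinsics and any distortion apply to the point x, -y, -z); pixel columns grow to the right and rows downward; lengths in m; the calibration is good to about 2 mm. A picture is of the moment at which its call begins: read the wrist's pose just before it. There is no depth.
- close_job(): hands the job in, once; it reports no verdict.
The state is a dict: "time": time; "joint_positions": joint angles; "qvel": joint speeds; "joint_torque": joint torques, N m; "tool_pos": TCP position; "ee_rot": TCP orientation; "wrist_force": force on the tool from outside, world axes, zero at the start; "wrist_torque": the same for the moment, N m; "width": finger opening in m.
Only numpy, scipy, OpenCV 4.12 (cv2) and the standard library are available. Lean on these libraries where they do the work, as an engineer would, in place of code of your own. Each camera call takes 0.05 s, during which the arm holds its last target.

## Working session

There is one attempt and no reset: what is moved stays moved. The work goes in short steps, Python scripts to look and compute and a tool call to move; the robot and the scene stay as the last step left them, time stands still between calls to the robot, and variables do not carry over. Pictures are saved under pics/ and viewed, and the job is handed in when it is done.

Besides the shell and the picture viewer there is one more tool, called after ">>>" as name(argument=value, ...), one argument or row to a line, values as JSON. arm_command: Moves the arm, as the interface text tells. Its arguments: {"type":"object","properties":{"plan":{"type":"array","items":{"type":"number"}}},"required":["plan"]}

```bash
ls; mkdir -p pics; python3 - <<'E'
from bench import robot,cams
import cv2,json
o=robot.get_obs();print({k:o[k] for k in('time','tool_pos','ee_rot','width')})
for n in('scene','top'):
    s=cams.snapshot(n);print(n,s['fov_y'],s['cx'],s['cy'],s['camera_from_world'].tolist(),[k for k in s])
    cv2.imwrite(f'pics/{n}0.png',s['pixels'][:,:,::-1])
E
```

```text
pics
{'time': 0.0, 'tool_pos': array([ 0.22699107, -0.50038604,  0.21232078]), 'ee_rot': array([-3.13941203e+00, -2.13429472e-04,  4.25759693e-01]), 'width': 0.09414364357486857}
scene 57.143238478842335 321.27160631909874 241.60988314291953 [[0.1439497440179141, 0.9895285919699339, 0.010565835091348069, -0.036900672182334324], [-0.7260052967976302, 0.09834678230670973, 0.6806204665095681, 0.33119257087743387], [0.6724542960075148, -0.10564599416881452, 0.732559993240909, -1.4363864953621832], [0.0, 0.0, 0.0, 1.0]] ['pixels', 'fov_y', 'cx', 'cy', 'camera_from_world']
top 45.079637984558886 328.1606981221813 236.88014779224153 [[-0.015143129564748434, -0.9998320544933581, 0.010322230116410609, -0.023171225986133113], [0.9938274281074393, -0.013915921224689454, 0.11006084806969901, -0.5434054500396572], [-0.10989872050364541, 0.011925181091251055, 0.993871249854629, -1.4190674220125867], [0.0, 0.0, 0.0, 1.0]] ['pixels', 'fov_y', 'cx', 'cy', 'camera_from_world']
```

View pics/top0.png

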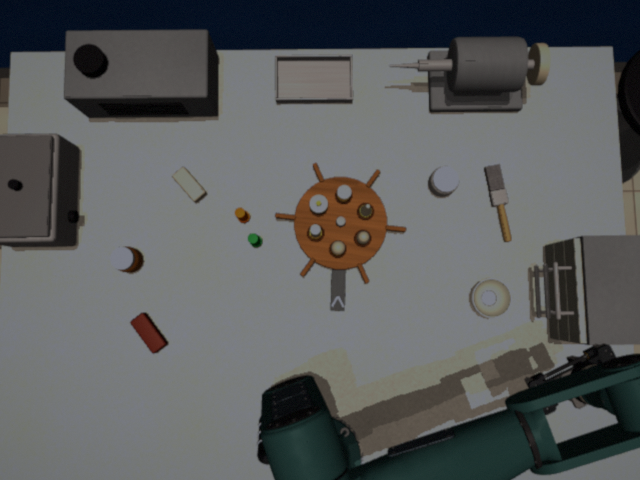

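View pics/scene0.png

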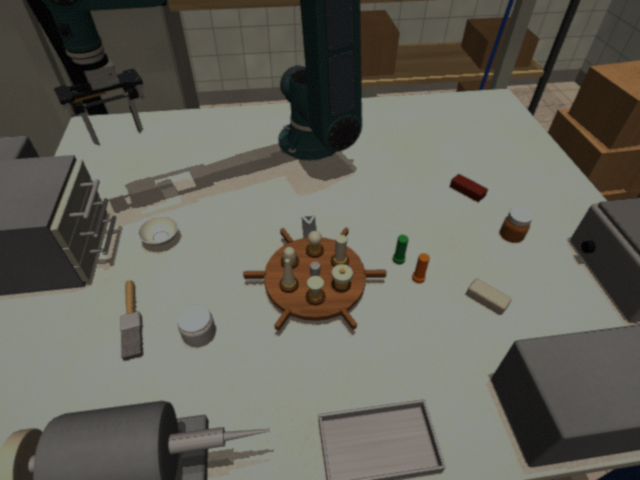

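```bash
python3 - <<'E'
import cv2,numpy as np
a=cv2.imread('pics/top0.png')[150:320,260:420];b=cv2.imread('pics/scene0.png')[200:340,235:395]
a=cv2.resize(a,(800,600) if 0 else (560,595),interpolation=cv2.INTER_CUBIC);b=cv2.resize(b,(640,560),interpolation=cv2.INTER_CUBIC)
cv2.imwrite('pics/a.png',np.clip(a*1.6,0,255));cv2.imwrite('pics/b.png',np.clip(b*1.5,0,255))
E
```

```text
[ WARN:0@0.059] global loadsave.cpp:1063 imwrite_ Unsupported depth image for selected encoder is fallbacked to CV_8U.
```

View pics/a.png

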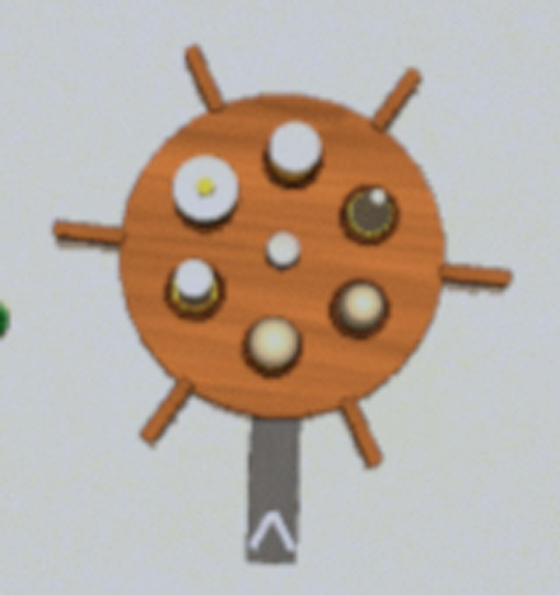

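View pics/b.png

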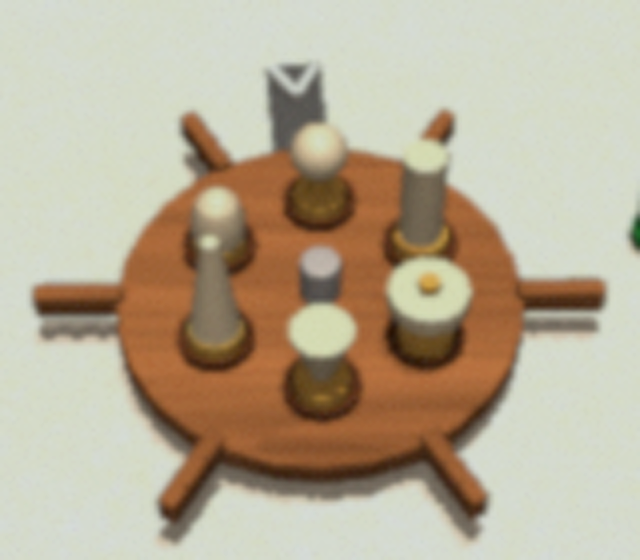

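```bash
cat > h.py <<'E'
import numpy as np,cv2
from bench import robot,cams
def cast(s,uv,z):
    uv=np.atleast_2d(uv).astype(float);f=240/np.tan(np.radians(s['fov_y'])/2)
    d=np.c_[(uv[:,0]-s['cx'])/f,-(uv[:,1]-s['cy'])/f,-np.ones(len(uv))]
    T=s['camera_from_world'];R=T[:3,:3];C=-R.T@T[:3,3];D=d@R
    return (C+D*((z-C[2])/D[:,2])[:,None])[:,:2]
def wood(s):
    p=cv2.cvtColor(s['pixels'],cv2.COLOR_RGB2HSV).astype(int)
    return ((p[...,0]<18)&(p[...,1]>110)&(p[...,2]>50)).astype(np.uint8)
def pix(m): v,u=np.nonzero(m);return np.c_[u,v]
E
python3 - <<'E'
from h import *
s=cams.snapshot('top');m=wood(s)
w=np.zeros_like(m);w[140:300,262:420]=m[140:300,262:420]
n,l,st,ce=cv2.connectedComponentsWithStats(w);k=1+np.argmax(st[1:,4]);w=(l==k).astype(np.uint8);print(st[k])
op=cv2.morphologyEx(cv2.morphologyEx(w,cv2.MORPH_CLOSE,np.ones((15,15))),cv2.MORPH_OPEN,cv2.getStructuringElement(2,(21,21)))
c,_=cv2.findContours(op,0,cv2.CHAIN_APPROX_NONE);c=max(c,key=len)[:,0]
P=cast(s,c,.034)
A=np.c_[2*P,np.ones(len(P))];x=np.linalg.lstsq(A,(P**2).sum(1),rcond=None)[0];r=np.sqrt(x[2]+x[:2]@x[:2]);print('circle',x[:2],r)
C=x[:2]
Q=cast(s,pix(w),.040)-C;rr=np.hypot(*Q.T);a=np.degrees(np.arctan2(Q[:,1],Q[:,0]))
sel=(rr>.128)&(rr<.162);z=np.exp(6j*np.radians(a[sel])).mean();print('tab phase mod60',np.degrees(np.angle(z))/6,abs(z),rr.max())
for t in range(6):
    t0=np.degrees(np.angle(z))/6+60*t; d=(a-t0+180)%360-180;q=sel&(abs(d)<15);print(t0,d[q].mean(),q.sum(),rr[abs(d)<15].max())
# tongue: dark grey
p=cv2.cvtColor(s['pixels'],cv2.COLOR_RGB2HSV).astype(int)
g=(p[...,1]<60)&(p[...,2]<110);g[:272]=0;g[315:]=0;g[:,:320]=0;g[:,360:]=0
G=cast(s,pix(g),.008)-C;print('tongue n',len(G),'ang',np.degrees(np.arctan2(*G.mean(0)[::-1])),np.hypot(*G.T).min(),np.hypot(*G.T).max(),np.cov(G.T))
w_,V=np.linalg.eigh(np.cov(G.T));print('axis ang',np.degrees(np.arctan2(*V[::-1,1])))
print('pix mean offsets perp',)
ys=pix(g)
for v in range(275,310,5): 
    r_=ys[ys[:,1]==v];print(v,r_[:,0].min(),r_[:,0].max(),cast(s,[r_[:,0].mean(),v],.008)-C)
print('hub',cast(s,[260+282/3.5,150+250/3.5],.046),'cone tip',cast(s,[260+378/3.5,150+197/3.5],.121)-C)
E
```

```text
[ 276  164  130  119 5914]
circle [ 0.57783649 -0.06151625] 0.1175167073656033
tab phase mod60 22.89559082469542 0.9916048827394431 0.1628898668253656
22.89559082469542 0.03401096704454721 54 0.16250192943719538
82.89559082469542 -0.005291190299701502 62 0.16164008244835495
142.89559082469543 -0.052491687167645296 58 0.16173064408581048
202.89559082469543 -0.09189545395537001 60 0.1613557251389131
262.89559082469543 -0.019833981015358017 59 0.16263278818067137
322.89559082469543 0.1494341745877312 55 0.1628898668253656
tongue n 571 ang 177.16822492467676 0.12212807480468012 0.22028970736617304 [[ 8.07031921e-04 -4.08008403e-05]
 [-4.08008403e-05  1.43598404e-04]]
axis ang 176.49394725689956
pix mean offsets perp
275 331 345 [[-0.12961769  0.00677167]]
280 330 345 [[-0.14220303  0.00824839]]
285 330 345 [[-0.15478301  0.00846129]]
290 330 345 [[-0.16733914  0.00867379]]
295 330 345 [[-0.17987148  0.00888589]]
300 331 345 [[-0.19241296  0.00692567]]
305 330 344 [[-0.20483901  0.01102189]]
hub [[ 0.57946955 -0.06233892]] cone tip [[ 0.02654767 -0.06373759]]
```

>>> arm_command(
  plan=[0, 0, 0, 0, 0, -10, 1, 0, 0, 0, 0, 0, -10, 1, 0, 0, 0, 0, 0, -10, 1, 0, 0, 0, 0, 0, -10, 1, 0, 0, 0, 0, 0, -10, 1, 0, 0, 0, 0, 0, -10, 1, 3, 3.2, 0, 0, 0, 0, 1, 3, 3.2, 0, 0, 0, 0, 1],
)

```text
time: 1.15
tool_pos: [0.297, -0.4469, 0.2129]
ee_rot: [-3.141, -0.001, 1.471]
wrist_force: [0.1, -0.1, 0.2]
width: 0.0172
```

>>> arm_command(
  plan=[3, 3.2, 0, 0, 0, 0, 1, 3, 3.2, 0, 0, 0, 0, 1, 3, 3.2, 0, 0, 0, 0, 1, 3, 3.2, 0, 0, 0, 0, 1, 3, 3.2, 0, 0, 0, 0, 1, 3, 3.2, 0, 0, 0, 0, 1, 3, 3.2, 0, 0, 0, 0, 1, 3, 3.2, 0, 0, 0, 0, 1],
)

```text
time: 2.15
tool_pos: [0.5758, -0.2325, 0.213]
ee_rot: [-3.141, -0.0, 1.473]
wrist_force: [0.4, -0.8, 0.6]
width: 0.0003
```

>>> arm_command(
  plan=[3, 3, 0, 0, 0, 0, 1, 3, 3, 0, 0, 0, 0, 1, 3, 3, 0, 0, 0, 0, 1, 3, 3, 0, 0, 0, 0, 1, 0, 0, 0, 0, 0, -10, 1, 0, 0, 0, 0, 0, -10, 1, 0, 0, 0, 0, 0, -10, 1, 0, 0, 0, 0, 0, -10, 1],
)

```text
time: 3.15
tool_pos: [0.706, -0.1257, 0.2126]
ee_rot: [-3.141, -0.001, 2.177]
wrist_force: [0.5, 0.3, -0.3]
width: 0.0007
```

>>> arm_command(
  plan=[0, 0, 0, 0, 0, -10, 1, 0, 0, 0, 0, 0, -10, 1, 0, 0, 0, 0, 0, -10, 1, 0, 0, 0, 0, 0, 0, 1, 0, 0, 0, 0, 0, 0, 1],
)

```text
time: 3.78
tool_pos: [0.706, -0.1259, 0.2131]
ee_rot: [-3.141, -0.001, 2.692]
wrist_force: [-0.5, 0.6, 0.4]
width: 0.0009
```

```bash
cat >>h.py <<'E'
C0=np.array([.578,-.0617])
def pol():
    o=robot.get_obs();d=o['tool_pos'][:2]-C0;y=np.degrees(o['ee_rot'][2])
    print('t',o['time'],'r',np.hypot(*d),'phi',np.degrees(np.arctan2(d[1],d[0]))%360,'yaw+180',(y+180)%360,'z',o['tool_pos'][2],'xy',o['tool_pos'][:2],'F',o['wrist_force'],'j',o['joint_positions'].round(2))
E
python3 -c "from h import *;pol()"
```

```text
t 3.775 r 0.14318750999363383 phi 333.374625761977 yaw+180 334.2584870688629 z 0.21306677328202844 xy [ 0.70600331 -0.1258702 ] F [-0.52740473  0.56252333  0.38384313] j [-0.26  0.47  0.89 -0.    1.78 -1.38]
```

>>> arm_command(
  plan=[-0.3, 0.6, 5, 0, 0, 0, 1, 0, 0, 5, 0, 0, 0, 1, 0, 0, 4, 0, 0, 0, 1, 0, 0, 2, 0, 0, 0, 1, 0, 0, 2, 0, 0, 0, 1, 0, 0, 0, 0, 0, 0, 1],
)

```text
time: 4.53
tool_pos: [0.7109, -0.1217, 0.0324]
ee_rot: [-3.141, -0.002, 2.694]
wrist_force: [-0.9, 0.3, 0.4]
width: 0.0005
```

```bash
python3 - <<'E'
from h import *
pol();s=cams.snapshot('scene');cv2.imwrite('pics/c.png',np.clip(cv2.resize(s['pixels'][150:380,180:460,::-1],(730,600))*1.4,0,255).astype(np.uint8))
E
```

```text
t 4.525 r 0.14578588557181113 phi 335.7087610240629 yaw+180 334.37414310811585 z 0.03236388246249852 xy [ 0.71087891 -0.12167267] F [-0.90810421  0.3147475   0.40311091] j [-0.25  0.55  1.14 -0.    1.45 -1.37]
```

View pics/c.png

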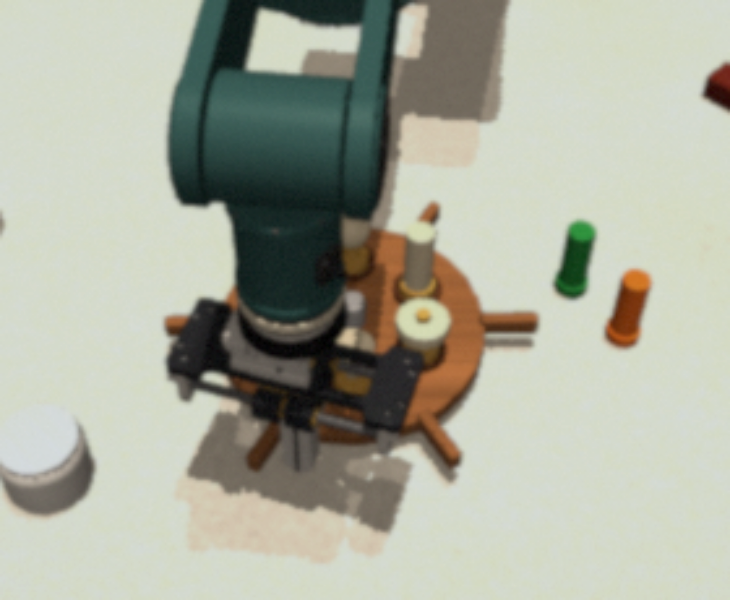

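>>> arm_command(
  plan=[0.02, -1.27, 0, 0, 0, 4, 1, 0.05, -1.27, 0, 0, 0, 5, 1, 0.05, -1.27, 0, 0, 0, 5, 1, 0.05, -1.27, 0, 0, 0, 5, 1, 0.05, -1.27, 0, 0, 0, 5, 1, 0.05, -1.27, 0, 0, 0, 5, 1],
)

```text
time: 5.32
tool_pos: [0.6659, -0.1804, 0.0362]
ee_rot: [3.137, 0.005, 2.186]
wrist_force: [2.3, 1.0, -1.5]
width: 0.0004
```

```bash
python3 - <<'E'
from h import *
pol();s=cams.snapshot('scene');cv2.imwrite('pics/d.png',np.clip(cv2.resize(s['pixels'][150:380,180:460,::-1],(730,600))*1.4,0,255).astype(np.uint8))
E
```

```text
t 5.325 r 0.14774607671786671 phi 306.516153911772 yaw+180 305.22837321953534 z 0.036236603295950555 xy [ 0.66591621 -0.18044192] F [ 2.32272598  0.97671592 -1.52248572] j [-0.35  0.48  1.24  0.    1.42 -0.96]
```

View pics/d.png

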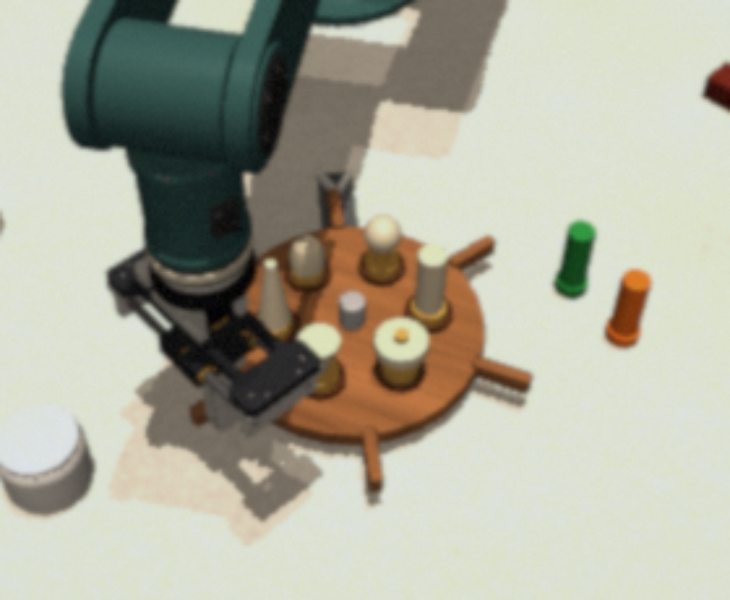

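>>> arm_command(
  plan=[0.05, -1.27, 0.2, 0, 0, 5, 1, 0.07, -1.27, 0, 0, 0, 5, 1, 0.07, -1.27, 0, 0, 0, 5, 1, 0.07, -1.27, 0, 0, 0, 5, 1, 0.07, -1.27, 0, 0, 0, 5, 1, 0.07, -1.27, 0, 0, 0, 5, 1, 0.07, -1.27, 0, 0, 0, 5, 1],
)

```text
time: 6.25
tool_pos: [0.5827, -0.2084, 0.035]
ee_rot: [3.134, 0.005, 1.576]
wrist_force: [3.2, -2.5, -0.6]
width: 0.0
```

```bash
python3 - <<'E'
from h import *
pol();s=cams.snapshot('scene');cv2.imwrite('pics/e.png',np.clip(cv2.resize(s['pixels'][150:380,180:460,::-1],(730,600))*1.4,0,255).astype(np.uint8))
E
```

```text
t 6.25 r 0.14673336622325997 phi 271.84301034720363 yaw+180 270.27832800811007 z 0.03496412626556292 xy [ 0.5827191  -0.20835746] F [ 3.17562122 -2.46969101 -0.62277166] j [-0.43  0.33  1.45 -0.    1.36 -0.44]
```

View pics/e.png

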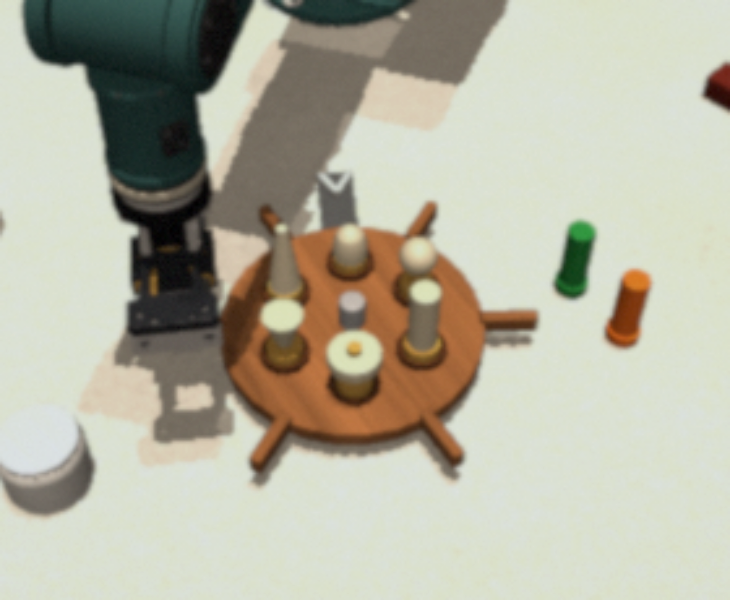

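>>> arm_command(
  plan=[0.05, -1.27, 0.1, 0, 0, 5, 1, 0.06, -1.27, 0, 0, 0, 5, 1, 0.06, -1.27, 0, 0, 0, 5, 1, 0.06, -1.27, 0, 0, 0, 5, 1, 0.06, -1.27, 0, 0, 0, 5, 1, 0.06, -1.27, 0, 0, 0, 5, 1],
)

```text
time: 7.05
tool_pos: [0.5093, -0.189, 0.0335]
ee_rot: [3.134, 0.001, 1.053]
wrist_force: [0.9, -2.3, 1.7]
width: 0.0005
```

```bash
python3 -c "from h import *;pol()"
```

```text
t 7.05 r 0.14463443138467616 phi 241.6473708155452 yaw+180 240.34153760219098 z 0.03353104317338834 xy [ 0.50931358 -0.1889843 ] F [ 0.93817793 -2.33545553  1.69772867] j [-0.46  0.17  1.64 -0.    1.32  0.06]
```

>>> arm_command(
  plan=[0, -1.2, -0.1, 0, 0, 5, 1, 0.04, -1.2, 0, 0, 0, 5, 1, 0.04, -1.2, 0, 0, 0, 5, 1, 0.04, -1.2, 0, 0, 0, 5, 1, 0, 0, 0, 0, 0, 0, 1],
)

```text
time: 7.68
tool_pos: [0.4705, -0.1572, 0.033]
ee_rot: [3.14, -0.001, 0.708]
wrist_force: [-0.3, -1.3, -0.2]
width: 0.0003
```

```bash
cat >m.py <<'E'
from h import *
pol()
s=cams.snapshot('top');cv2.imwrite('pics/t_%d.png'%(robot.get_obs()['time']*100),np.clip(cv2.resize(s['pixels'][130:340,240:440,::-1],(571,600))*1.5,0,255).astype(np.uint8))
m=wood(s);m[:140]=0;m[300:]=0;m[:,:265]=0;m[:,418:]=0
Q=cast(s,pix(m),.040)-np.array([.5778,-.0615]);rr=np.hypot(*Q.T);a=np.degrees(np.arctan2(Q[:,1],Q[:,0]))%360
for t0 in (27,87,147,207,267,327):
    q=(rr>.128)&(rr<.162)&(abs((a-t0+180)%360-180)<22);print(t0,a[q].mean()-t0 if q.any() else None,q.sum())
E
python3 m.py; ls -t pics|head -1
```

```text
t 7.675 r 0.14383689866146235 phi 221.610287215125 yaw+180 220.5663779659846 z 0.03295970850513831 xy [ 0.47045619 -0.1572164 ] F [-0.34707734 -1.25985357 -0.23148626] j [-0.44  0.08  1.75  0.    1.31  0.43]
27 6.158321756326181 57
87 6.047517613181114 61
147 6.184133191712448 54
207 None 0
267 6.187656347806126 58
327 6.048469973426734 53
t_772.png
```

>>> arm_command(
  plan=[0, -0.5, 0, 0, 0, 2, 1, 0, -0.5, 0, 0, 0, 2, 1, 0.02, -0.5, 0, 0, 0, 2, 1, 0, 0, 0, 0, 0, 0, 1, 0, 0, 0, 0, 0, 0, 1],
)

```text
time: 8.35
tool_pos: [0.4613, -0.1458, 0.0319]
ee_rot: [3.14, -0.001, 0.602]
wrist_force: [0.6, -0.6, 0.4]
width: 0.0008
```

```bash
python3 m.py
```

```text
t 8.35 r 0.14384835771901505 phi 215.8014223366816 yaw+180 214.47096349859137 z 0.03194418158597885 xy [ 0.46133189 -0.1458481 ] F [ 0.57333056 -0.62058439  0.43228966] j [-0.42  0.05  1.78 -0.    1.31  0.55]
27 0.5919149434088737 54
87 0.4756587584928269 56
147 0.49769049337118076 56
207 None 0
267 0.5956326107880159 62
327 0.649787045124981 52
```

>>> arm_command(
  plan=[0, 1, 0, 0, 0, 0, 1, 0, 1, 0, 0, 0, 0, 1, -1, 0, -3, 0, 0, 0, 1, -2, 0, -5, 0, 0, 0, 1, -4, 0, -5, 0, 0, 0, 1, -4, 0, -4, 0, 0, 0, 1, -4, 0, 0, 0, 0, 0, 1, 0, 0, 0, 0, 0, 0, 1],
)

```text
time: 9.4
tool_pos: [0.3478, -0.2479, 0.201]
ee_rot: [3.14, -0.0, 0.596]
wrist_force: [1.1, -0.3, 0.0]
width: 0.0004
```

```bash
python3 m.py; python3 - <<'E'
from h import *
s=cams.snapshot('scene');cv2.imwrite('pics/f.png',np.clip(cv2.resize(s['pixels'][150:380,180:460,::-1],(730,600))*1.4,0,255).astype(np.uint8))
E
ls pics
```

```text
t 9.4 r 0.2960398818308156 phi 218.9651468316066 yaw+180 214.15530246552368 z 0.20103844254963346 xy [ 0.34782051 -0.24786395] F [ 1.07057419 -0.2978618   0.04683424] j [-0.75 -0.19  1.66 -0.    1.67  0.22]
27 0.6307144263399955 55
87 0.3425574009853989 53
147 0.42380820224400395 58
207 0.3843759485970679 59
267 0.5627253532813938 61
327 0.6133724376900886 51
a.png
b.png
c.png
d.png
e.png
f.png
scene0.png
t_772.png
t_840.png
t_944.png
top0.png
```

View pics/f.png

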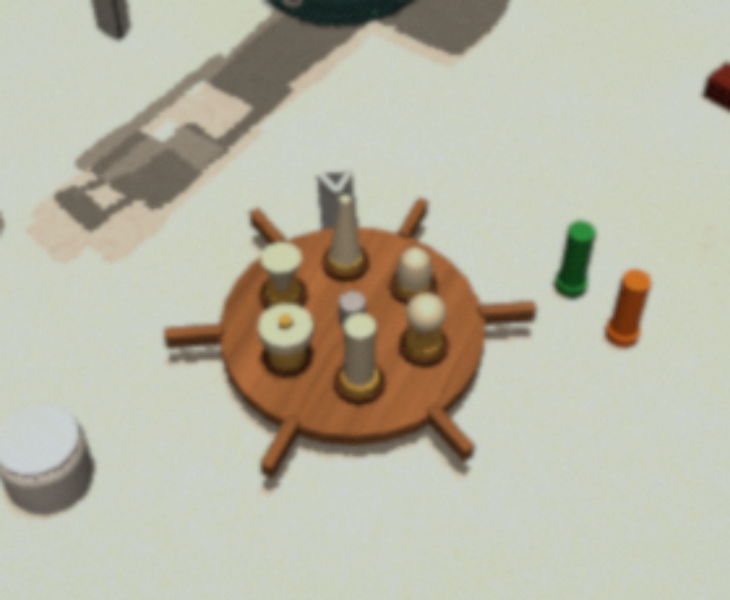

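```bash
cp $(ls -t pics/t_*.png|head -1) pics/tf.png
```

```text
(no output)
```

View pics/tf.png

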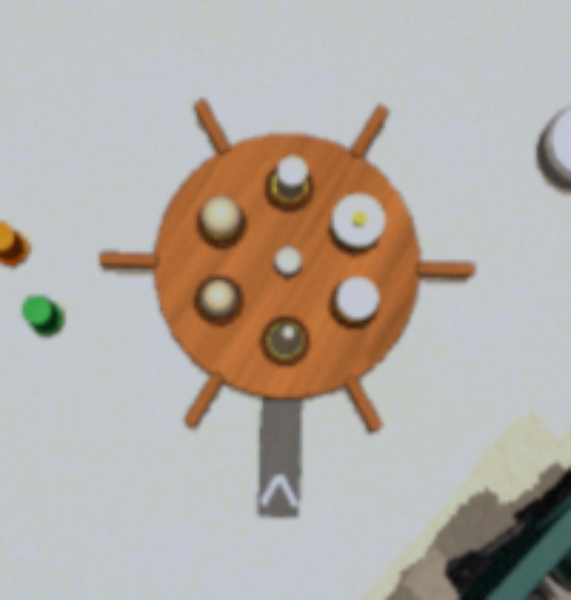

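Both pictures show the cone at the front, over the tongue: foot at (285,342) and arrow at (280,488) in the top crop, and at (345,260) and (337,180) in the scene crop. All six buffs are upright and the arm is clear, so I'm handing in.

```bash
python3 -c "
from bench import close_job
print(close_job())"
```

```text
the job is handed in; nothing more can be done
None
```

I turned the carousel about 115° clockwise, seen from above. I used the closed fingers on one rim tab, kept the gripper outside the buffs, then backed off and raised the arm. I handed the job in at about 9.5 s of the 64 s allowed.

**Alignment:** after release, the six tabs put the cone's socket at 177.5°. I measured the stand's front at about 177.2° from the tongue, fairly coarsely. That leaves the cone roughly 0.3° off, or about 0.4 mm against the 10 mm allowed.

**At rest:** the tab angles were the same before and after I backed off, to within 0.1° on average.

**Buffs and bench:** in the last pictures all six buffs stood upright in their sockets. The tin and the green and orange look-alikes looked unmoved. I did not measure the other bench items again, but the arm's path did not go near them. Wrist force readings stayed at or below about 4 N.

No check failed. The TCP height drifted by up to 4 mm while pushing, and the fingers stayed within the tab's height.

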